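# Seat the wafer carrier under the inspection camera and clamp it

### The arm

A 6-joint arm with a two-finger parallel gripper is mounted at the origin on a cart in front of the work surface, level with it; the furniture and walls round the work are solid. World frame = base frame: x ahead of the robot, y to its left, z up, the work surface at z = 0. Lengths are in m, angles in rad, forces in N, time in s.
With the tool pointing down it reaches from about 0.25 to 0.725 m from the base axis. Payload 4 kg.
Tool frame: the origin (TCP) lies between the finger pads; the fingertips stand 11 mm ahead of it and the grasp point (between the pads) lies 8 mm behind it (bot.tip_extent is the distance from the TCP to the fingertips, in m); z points along the fingers, y is the line along which they close (so a half turn about z gives the same grasp; the last joint's range is limited). The gripper opens to 85 mm and grips with 20 to 120 N. Pads are 22 mm wide; open, the fingers measure 114 mm over their backs; the gripper's body (76 mm by 85 mm) begins 54 mm behind the grasp point. The pads swing forward as they close: fully open they stand 13 mm farther back than shut.
Start: joints at [1.156, 0.241, 0.005, 1.335, 0, 1.571], TCP at [0.202, 0.458, 0.242] pointing down, gripper open.
Joint ranges: [-2.72, 2.72], [-1.05, 1.87], [-1.09, 1.28], [-1.99, 2.15], [-1.42, 1.44], [-3.14, 3.14]. Speed limits (rad/s): [2.79, 2.79, 3.14, 3.14, 3.14, 3.14].

### API

Orientations are given as a unit quaternion [x, y, z, w].
In Python, from workcell import bot gives the robot as it stands. The module is installed in compiled form; this text tells all that it offers.
- The arm moves only by the tool drive_tool, never from a script. Its argument "rows" is a list of rows, each an object of numbers: "dx", "dy", "dz": the shift along the tool's x, y, z in units of 50 mm (1.0 is 50 mm); "wx", "wy", "wz": the turn, a rotation vector about the tool's x, y, z in units of 5 degrees (1.0 is 5 degrees); "hand": the finger opening in mm, from 0 to 85.4. A call has 1 to 20 rows; each row is the pose to reach, as a shift and turn from the pose commanded when the call began, along the tool's axes at that moment; what a row does not reach only later rows make up. A row lasts 1/10 s, in which the tool goes at most 50 mm and 8.59 degrees, less where a joint would pass 70% of its speed; a pose out of reach is approached as far as the arm can. A call with a gripper value outside its range is refused whole. The fingers move at their own pace and stop on an object; the grip force is fixed at half the most. Time passes only in rows, so rows that repeat a pose let the fingers close. It gives the time, the measured TCP pose, the force, the opening and the grip force at its end, in the units of the state.
- bot.get_obs(): the state, without advancing time (a new reading comes with each control period).
- bot.camera(name): name is "scene" or "top" or "wrist"; returns the picture (480x640x3 uint8, red, green, blue); there is no depth.
- bot.get_calibration(name): a dict with "vfov" (degrees; the focal length in pixels is half the picture's height over the tangent of half this angle, whatever the lens; pixels are square), "cx", "cy" (the principal point, pixels), "k1" (the pictures are not rectified: a ray, as slopes to the right and down, at radius r is drawn at 1 + k1 r^2 times it, then the intrinsics apply), "origin" and "rotation" of the camera in the world; the wrist camera has in their place "mount" (4x4, takes a point from camera to tool coordinates, whose origin is the TCP and whose axes are the flange's). Camera axes: x right, y up, looking along -z (the intrinsics and any distortion apply to the point x, -y, -z); pixel columns grow to the right and rows downward; lengths in m; the calibration is good to about 2 mm. A picture is of the moment at which its call begins: read the wrist's pose just before it. get_calibration takes no time and is no camera call.
- bot.job_done(): hands the job in; it is judged then, once.
Trained networks look in the newest picture that a camera, given by its name, has taken for a name from the list of things; names that differ only in an ending like _2 or _b are one class to them, and where a whole thing is asked for, a point or a joint stands for the part that bears it (a point fixed in the world has none). Each returns a list of dicts, best first, with "score" (0 to 1); they miss things now and then, are a little off and sometimes report something else, mostly with a low value. They report only what shows in the picture. A call takes as long as a camera call. They do not tell look-alikes from the thing itself.
- bot.look_for(camera, thing): "extent" ([centre column, centre row, width, height] in pixels, round what is visible of it).
- bot.outline_of(camera, thing): "region" (480x640 bool, what is visible of it) and "extent" ([centre column, centre row, width, height] in pixels, round what is visible of it).
The state is a dict: "clock": time; "joint_pos": joint angles; "joint_vel": joint speeds; "tau": joint torques, N m; "eef_pos": TCP position; "tool_rot": TCP orientation; "ft_force": force on the tool from outside, world axes, zero at the start; "ft_torque": the same for the moment, N m; "grip_width": finger opening in m; "grasp_force": force on a finger pad.
Only numpy, scipy, OpenCV 4.12 (cv2) and the standard library are available. Lean on these libraries where they do the work, as an engineer would, in place of code of your own. Each camera call takes 0.05 s, during which the arm holds its last target. There are 200 camera calls.

### The job

Slide the blue wafer carrier disc along the aluminium stage plate, without lifting it off the plate, until it drops flat into the round shallow pocket under the camera head. Then turn the red wing knob clockwise to its stop so that its steel tongue lies over the carrier's rim. Do not touch the camera head, and leave the chip tray, petri dish, calculator and carton where they are.

Things in the scene. Friction and masses are not known exactly. Their poses are not given: they have to be found in the camera images.
- stage: Fixed inspection stage: aluminium plate 220 x 330 x 14 mm (x, y, z) lying on the table; origin at the centre of its underside, x away from the robot, y to its left, z up; plate top at z = 14 mm. On the plate: at (90, 40) mm a column foot 34 x 70 x 16 mm with a 24 mm post rising 250 mm above the plate top; the pocket at (20, 40); the knob at (-30, 130).
- pocket (a point): Centre of the pocket's mouth, level with the plate top. The pocket is a round recess of 67 mm diameter and 4 mm depth with a flat floor; axes parallel to the stage's.
- carrier: Loose flat blue disc, 64 mm diameter, 12 mm thick, about 90 g, with a dark wafer on top; origin at the centre of its underside, z up. It starts lying on the right half of the plate, its origin level with the plate top; in the pocket its origin is 4 mm below the plate top and 8 mm of the disc stand above the plate.
- camera_head: Fixed camera head above the pocket, on an arm from the column; origin at the centre of its underside, 160 mm above the plate top. Ring light 52 mm wide, 12 mm high, then a 40 mm lens, then a housing 50 x 46 x 38 mm whose top is 83 mm over the origin. A gripper pointing straight down cannot reach the pocket; one leaning back toward the robot by 30 to 45 degrees fits under it.
- clamp (a joint): Angle of the wing knob, rad: 0 with the tongue swung clear to the far left, growing clockwise seen from above, to the stop at 1.4 where the tongue points at the pocket centre. It stays where it is left (friction about 0.04 N m). An unseated carrier over the pocket blocks the tongue.
- wing (a point): Centre of the red wing of the knob, on the vertical knob axis, 30.5 mm above the plate top. The wing is an upright bar 46 mm long (along this point's x), 10 mm thick (y) and 26 mm high (17.5 to 43.5 mm above the plate top). x also points along the steel tongue, 16 mm wide and 5 mm thick, which reaches 82 mm from the axis, its underside 9.5 mm above the plate top.
- chip_tray: Bystander on the far right corner of the plate: grey chip tray 51 x 51 x 8 mm, origin under its centre.
- petri_dish: Bystander on the table in front of the plate: closed clear petri dish 60 mm in diameter, 16 mm high, origin under its centre.
- calculator: Bystander on the table to the left: grey calculator 138 x 78 x 15 mm, origin under its centre.
- slide_box: Bystander on the table to the right of the plate: small carton 30 x 82 x 29 mm, origin under its centre.
Not all that is in view belongs to the job. Leave any brown look-alike of the carrier alone.

How it is judged:
On the way, in this order (a step that is already met when the one before it is completed fails the run):
1. the carrier lies flat in the pocket (horizontal distance between carrier and pocket below 0.004 m and z of carrier in the frame of pocket below -0.0025 m and angle between carrier's own z axis and vertical below 0.04 rad), for 0.2 s.
2. the tongue is turned over the carrier's rim (value of joint clamp above 1.25 rad), for 0.2 s.
At the end, for the whole second after the job is handed in: The carrier rests flat in the pocket (within 4 mm of its centre, at least 2.5 mm below the plate top, tilted less than 0.04 rad), and the wing knob is turned to at least 1.25 rad (all of step 1 and value of joint clamp above 1.25 rad and linear speed of carrier below 0.01 m/s); the robot touches nothing.
It fails at once if the carrier is lifted more than 12 mm off the plate (z of carrier in the frame of pocket above 0.012 m).
It fails at once if the carrier leaves the plate (z of carrier in the frame of pocket below -0.009 m).
It fails at once if the camera head is touched (2 N) (contact force between camera_head and anything else above 2 N).
It fails at once if the chip tray, petri dish, calculator or carton is moved by more than 20 mm (distance of any of chip_tray, petri_dish, calculator, slide_box from where it was at the start of the episode above 0.02 m).
It also fails if it takes over 51 s, if anything falls off the work surface, if the arm or the gripper's body presses on something with over 40 N, if the wrist force passes 120 N, or if a joint passes its speed limit or range.

## Working session

There is one attempt and no reset: what is moved stays moved. The work goes in short steps, Python scripts to look and compute and a tool call to move; the robot and the scene stay as the last step left them, time stands still between calls to the robot, and variables do not carry over. Pictures are saved under pics/ and viewed, at most 10 in all, crops included, and the job is handed in when it is done.

Besides the shell and the picture viewer there is one more tool, called after "Emit:" by a JSON object that holds its "op" and its "data". drive_tool: Moves the arm, as the interface text tells. Its arguments: {"type":"object","properties":{"rows":{"type":"array","items":{"type":"object","properties":{"dx":{"type":"number"},"dy":{"type":"number"},"dz":{"type":"number"},"wx":{"type":"number"},"wy":{"type":"number"},"wz":{"type":"number"},"hand":{"type":"number"}}}}},"required":["rows"]}

```bash
mkdir -p pics; cat > h.py <<'E'
import numpy as np, cv2
from scipy.spatial.transform import Rotation as R
from workcell import bot
def cam(name):
    c=bot.get_calibration(name); f=240/np.tan(np.radians(c['vfov'])/2)
    if 'mount' in c:
        o=bot.get_obs(); T=np.eye(4); T[:3,:3]=R.from_quat(o['tool_rot']).as_matrix(); T[:3,3]=o['eef_pos']
        M=T@np.array(c['mount'])
    else:
        M=np.eye(4); M[:3,:3]=np.array(c['rotation']).reshape(3,3); M[:3,3]=c['origin']
    return dict(f=f,cx=c['cx'],cy=c['cy'],k1=c['k1'],M=M)
def proj(C,P):
    P=np.atleast_2d(P); p=(P-C['M'][:3,3])@C['M'][:3,:3]
    s=np.c_[p[:,0]/-p[:,2],-p[:,1]/-p[:,2]]; r2=(s**2).sum(1,keepdims=True)
    return s*(1+C['k1']*r2)*C['f']+[C['cx'],C['cy']]
def ray(C,uv):
    d=(np.array(uv,float)-[C['cx'],C['cy']])/C['f']; s=d.copy()
    for _ in range(20): s=d/(1+C['k1']*(s@s))
    v=C['M'][:3,:3]@np.array([s[0],-s[1],-1]); return C['M'][:3,3],v/np.linalg.norm(v)
def atz(C,uv,z):
    o,v=ray(C,uv); return o+v*(z-o[2])/v[2]
def tri(rs):
    A=sum(np.eye(3)-np.outer(v,v) for o,v in rs); b=sum((np.eye(3)-np.outer(v,v))@o for o,v in rs)
    return np.linalg.solve(A,b)
def save(n,im): cv2.imwrite('pics/'+n+'.png',im[:,:,::-1])
E
python3 - <<'E'
from h import *
np.set_printoptions(precision=4,suppress=True)
ims=[]
for n in['scene','top']:
    C=cam(n); im=bot.camera(n); ims.append(im)
    print(n,C['f'],C['cx'],C['cy'],C['k1'],C['M'].round(3).tolist())
    for t in ['stage','carrier','clamp','camera_head','chip_tray','petri_dish','calculator','slide_box']:
        for r in bot.look_for(n,t)[:3]: print(' ',t,round(r['score'],2),np.round(r['extent'],1))
save('scene',ims[0]);save('top',ims[1])
c=bot.get_calibration('wrist');print(c); print(bot.get_obs())
E
```

```text
Traceback (most recent call last):
  File "h.py", line 10, in cam
    M=np.eye(4); M[:3,:3]=np.array(c['rotation']).reshape(3,3); M[:3,3]=c['origin']
                          ~~~~~~~~~~~~~~~~~~~~~~~~~~~~~~~^^^^^
ValueError: cannot reshape array of size 4 into shape (3,3)
```

```bash
sed -i "s/np.array(c\['rotation'\]).reshape(3,3)/R.from_quat(c['rotation']).as_matrix()/" h.py
python3 - <<'E'
from h import *
np.set_printoptions(precision=4,suppress=True)
ims=[]
for n in['scene','top']:
    C=cam(n); im=bot.camera(n); ims.append(im)
    print(n,C['f'],C['cx'],C['cy'],C['k1'],C['M'].round(3).tolist())
    for t in ['stage','carrier','clamp','camera_head','chip_tray','petri_dish','calculator','slide_box']:
        for r in bot.look_for(n,t)[:3]: print(' ',t,round(r['score'],2),np.round(r['extent'],1))
save('scene',ims[0]);save('top',ims[1])
c=bot.get_calibration('wrist');print(c); print(bot.get_obs())
E
```

```text
scene 623.3557978112788 317.17234095574804 243.62383678164736 -0.03507224993357904 [[0.827, 0.258, -0.499, -0.192], [-0.562, 0.413, -0.717, -0.977], [0.022, 0.873, 0.487, 0.862], [0.0, 0.0, 0.0, 1.0]]
  stage 0.93 [335.9 255.4 149.9 155.7]
  carrier 0.73 [255.4 237.4  51.5  21.1]
  carrier 0.6 [345.6 295.6  28.9  15.6]
  carrier 0.55 [376.9 351.6  27.9  20. ]
  clamp 0.78 [303.9 257.2  32.6  12.9]
  camera_head 0.8 [341.6 199.8  48.2  44. ]
  camera_head 0.17 [337.1 254.  154.  157.2]
  petri_dish 0.53 [260.9 288.5  22.7  16.6]
  calculator 0.81 [256.8 239.2  48.8  23.8]
  slide_box 0.72 [410.9 313.3  27.1  29.2]
top 496.3702777860419 318.52577376106257 244.06740025992397 -0.08965857792474155 [[-0.028, 0.984, -0.178, 0.398], [-1.0, -0.029, -0.004, 0.137], [-0.009, 0.178, 0.984, 1.172], [0.0, 0.0, 0.0, 1.0]]
  carrier 0.83 [374.9 254.6  29.9  27.6]
  carrier 0.81 [457.9 274.1  29.2  24.5]
  clamp 0.57 [286.1 249.3  17.8  43.6]
  camera_head 0.59 [322.8 205.2  20.1  61.8]
  chip_tray 0.64 [388.4 208.1  27.9  20. ]
  calculator 0.7 [212.1 267.9  45.5  55.4]
  slide_box 0.6 [427.4 216.9  34.5  20.6]
{'vfov': 68.74662583123794, 'cx': 320.0105006462705, 'cy': 242.21030898017946, 'k1': -0.018813807653195243, 'mount': array([[-0.0002,  0.958 ,  0.2869,  0.0726],
       [ 1.    ,  0.0002, -0.0001,  0.0005],
       [-0.0002,  0.2869, -0.958 , -0.1315],
       [ 0.    ,  0.    ,  0.    ,  1.    ]])}
{'clock': 0.9, 'joint_pos': array([ 1.156 ,  0.2406,  0.005 ,  1.3352, -0.    ,  1.5708]), 'joint_vel': array([-0.0006, -0.0009,  0.0006, -0.0003, -0.0006, -0.0017]), 'tau': array([  0.0011, -37.2193,  25.2695,   0.0011,  -0.0001,   0.    ]), 'eef_pos': array([0.2015, 0.4576, 0.2423]), 'tool_rot': array([0.2059, 0.9786, 0.    , 0.    ]), 'ft_force': array([-0.5594, -0.7164, -0.1034]), 'ft_torque': array([ 0.0379, -0.0556, -0.0098]), 'grasp_force': 0.0, 'grip_width': 0.08550110589787129}
```

View pics/scene.png

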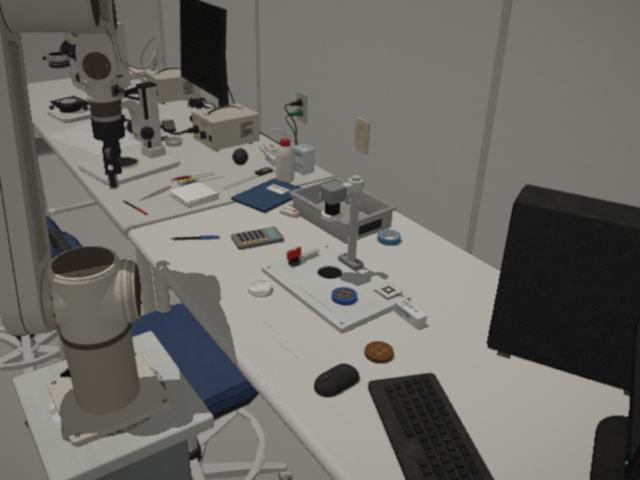

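View pics/top.png

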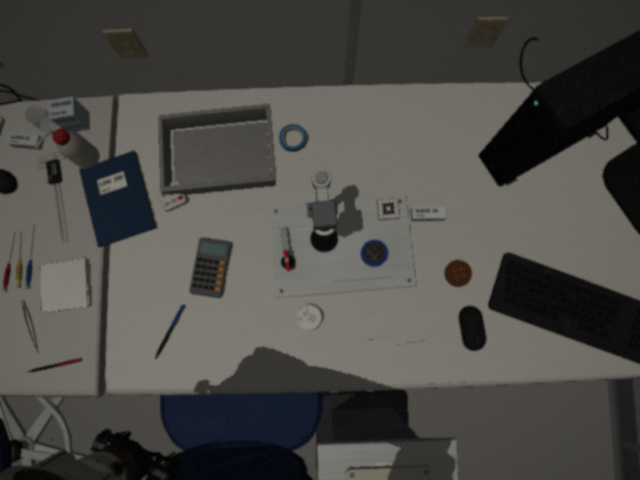

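The scene view shows the blue carrier at (345,296), the pocket at (330,272) and the red wing at (293,255). In the top view they are at (375,253), (323,240) and (288,262), and the tongue points toward the far side. The brown look-alike is at (458,273) in the top view.

```bash
python3 - <<'E'
from h import *
np.set_printoptions(precision=4,suppress=True)
def blob(im,cond,box):
    m=cond(im.astype(int)); k=np.zeros_like(m); x0,y0,x1,y1=box; k[y0:y1,x0:x1]=m[y0:y1,x0:x1]
    n,l,s,c=cv2.connectedComponentsWithStats(k.astype('uint8'))
    i=1+np.argmax(s[1:,4]); return s[i],c[i],l==i
blue=lambda a:(a[...,2]>a[...,0]+25)&(a[...,2]>50)
red=lambda a:(a[...,0]>a[...,1]+50)
ims={n:cv2.imread(f'pics/{n}.png')[:,:,::-1] for n in['scene','top']}
CS={n:cam(n) for n in ims}
B={'carrier':(blue,dict(scene=(325,280,365,312),top=(355,235,395,270))),'wing':(red,dict(scene=(280,240,310,270),top=(275,245,300,275)))}
for k,(f,b) in B.items():
    rs=[]
    for n in ims:
        s,c,m=blob(ims[n],f,b[n]); ctr=s[:2]+s[2:4]/2-.5; print(k,n,s,c); rs.append(ray(CS[n],ctr)); print(atz(CS[n],ctr,.026 if k=='carrier' else .0445))
    print(k,'tri',tri(rs))
for uv in [(275,208),(408,198),(415,286),(279,297),(323,240)]: print(uv,atz(CS['top'],uv,.014))
t=cv2.resize(ims['top'][180:310,255:455],None,fx=4,fy=4,interpolation=cv2.INTER_CUBIC); save('topc',t)
E
```

```text
carrier scene [331 287  26  18 221] [343.7511 296.7738]
[0.5747 0.008  0.026 ]
carrier top [361 240  27  26 216] [373.7222 252.9815]
[0.5817 0.0128 0.026 ]
carrier tri [0.5809 0.0132 0.0212]
wing scene [287 247  14  13 112] [293.1071 253.0179]
[0.5648 0.217  0.0445]
wing top [285 262   5   8  31] [287.0323 265.2581]
[0.5544 0.2155 0.0445]
wing tri [0.5576 0.2133 0.0481]
(275, 208) [0.699  0.2443 0.014 ]
(408, 198) [ 0.7144 -0.0772  0.014 ]
(415, 286) [ 0.5014 -0.0808  0.014 ]
(279, 297) [0.4851 0.2376 0.014 ]
(323, 240) [0.6172 0.1311 0.014 ]
```

View pics/topc.png

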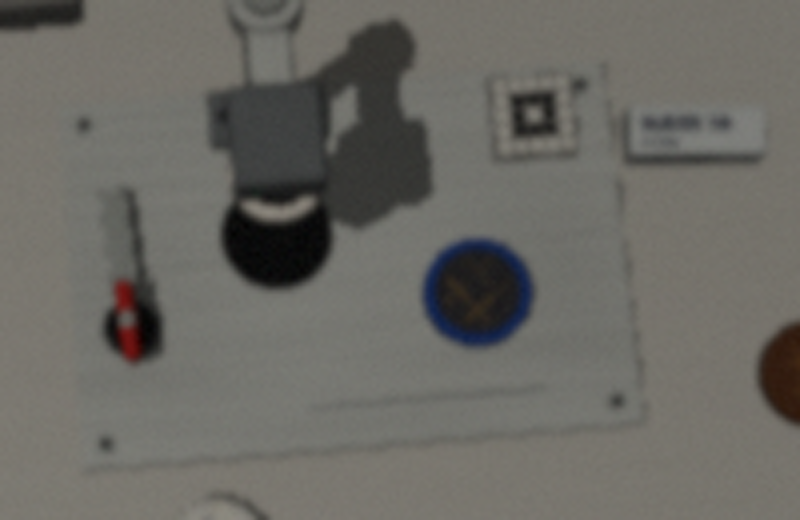

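The crop shows the plate turned by about 3°, with the pocket at the crop's (277,238) and the carrier at (478,292). I'll move to a pointing-down viewpoint in front of the plate.

Emit:
{"op": "drive_tool", "data": {"rows": [{"dx": -8.3, "dy": -4.9, "dz": -0.8, "wz": -4.1}, {"dx": -8.3, "dy": -4.9, "dz": -0.8, "wz": -4.1}, {"dx": -8.3, "dy": -4.9, "dz": -0.8, "wz": -4.1}, {"dx": -8.3, "dy": -4.9, "dz": -0.8, "wz": -4.1}, {"dx": -8.3, "dy": -4.9, "dz": -0.8, "wz": -4.1}, {"dx": -8.3, "dy": -4.9, "dz": -0.8, "wz": -4.1}, {"dx": -8.3, "dy": -4.9, "dz": -0.8, "wz": -4.1}, {"dx": -8.3, "dy": -4.9, "dz": -0.8, "wz": -4.1}, {"dx": -8.3, "dy": -4.9, "dz": -0.8, "wz": -4.1}, {"dx": -8.3, "dy": -4.9, "dz": -0.8, "wz": -4.1}, {"dx": -8.3, "dy": -4.9, "dz": -0.8, "wz": -4.1}, {"dx": -8.3, "dy": -4.9, "dz": -0.8, "wz": -4.1}, {"dx": -8.3, "dy": -4.9, "dz": -0.8, "wz": -4.1}, {"dx": -8.3, "dy": -4.9, "dz": -0.8, "wz": -4.1}]}}

```text
invalid input at $.rows[0]: expected keys dx, dy, dz, wx, wy, wz, hand
```

```bash
python3 - <<'E'
from h import *
np.set_printoptions(precision=4,suppress=True)
o=bot.get_obs(); print(o['clock'],o['eef_pos'],o['joint_pos'],bot.tip_extent); print(R.from_quat(o['tool_rot']).as_matrix())
C=cam('wrist'); im=bot.camera('wrist'); save('w1',im); np.save('w1M.npy',C['M'])
for t in ['carrier','clamp']:
    for r in bot.look_for('wrist',t)[:2]: print(t,r['score'],r['extent'],atz(C,r['extent'][:2],.024))
E
```

```text
0.9 [0.2015 0.4576 0.2423] [ 1.156   0.2406  0.005   1.3352 -0.      1.5708] 0.011
[[-0.9152  0.403   0.0001]
 [ 0.403   0.9152  0.0001]
 [-0.      0.0001 -1.    ]]
```

View pics/w1.png

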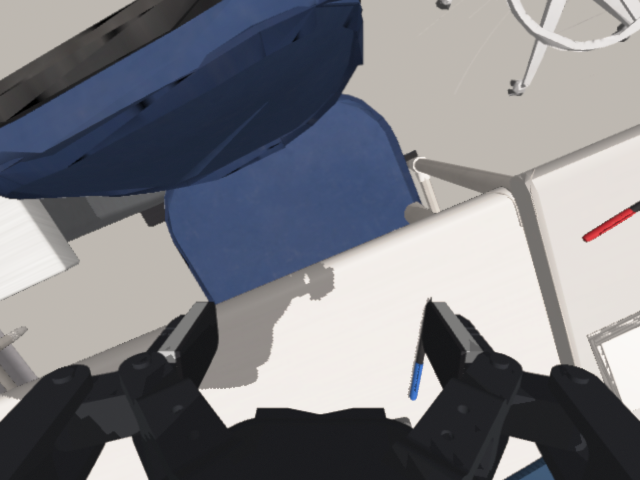

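The drive needs all keys in every row, so the arm did not move. The picture shows only the table edge and the fingers; the fingertips sit near row 300, so targets have to lie above that row.

Emit:
{"op": "drive_tool", "data": {"rows": [{"dx": -10.4, "dy": -4.8, "dz": -1.2, "wx": 0, "wy": 0, "wz": -5.4, "hand": 85}, {"dx": -10.4, "dy": -4.8, "dz": -1.2, "wx": 0, "wy": 0, "wz": -5.4, "hand": 85}, {"dx": -10.4, "dy": -4.8, "dz": -1.2, "wx": 0, "wy": 0, "wz": -5.4, "hand": 85}, {"dx": -10.4, "dy": -4.8, "dz": -1.2, "wx": 0, "wy": 0, "wz": -5.4, "hand": 85}, {"dx": -10.4, "dy": -4.8, "dz": -1.2, "wx": 0, "wy": 0, "wz": -5.4, "hand": 85}, {"dx": -10.4, "dy": -4.8, "dz": -1.2, "wx": 0, "wy": 0, "wz": -5.4, "hand": 85}, {"dx": -10.4, "dy": -4.8, "dz": -1.2, "wx": 0, "wy": 0, "wz": -5.4, "hand": 85}, {"dx": -10.4, "dy": -4.8, "dz": -1.2, "wx": 0, "wy": 0, "wz": -5.4, "hand": 85}, {"dx": -10.4, "dy": -4.8, "dz": -1.2, "wx": 0, "wy": 0, "wz": -5.4, "hand": 85}, {"dx": -10.4, "dy": -4.8, "dz": -1.2, "wx": 0, "wy": 0, "wz": -5.4, "hand": 85}, {"dx": -10.4, "dy": -4.8, "dz": -1.2, "wx": 0, "wy": 0, "wz": -5.4, "hand": 85}, {"dx": -10.4, "dy": -4.8, "dz": -1.2, "wx": 0, "wy": 0, "wz": -5.4, "hand": 85}, {"dx": -10.4, "dy": -4.8, "dz": -1.2, "wx": 0, "wy": 0, "wz": -5.4, "hand": 85}, {"dx": -10.4, "dy": -4.8, "dz": -1.2, "wx": 0, "wy": 0, "wz": -5.4, "hand": 85}, {"dx": -10.4, "dy": -4.8, "dz": -1.2, "wx": 0, "wy": 0, "wz": -5.4, "hand": 85}]}}

```text
clock: 2.55
eef_pos: [0.58, 0.0291, 0.3021]
tool_rot: [-0.029, 1.0, 0.0, -0.0]
ft_force: [0.7, -0.7, -1.0]
grip_width: 0.0852
grasp_force: 0.0
```

```bash
python3 - <<'E'
from h import *
np.set_printoptions(precision=4,suppress=True)
o=bot.get_obs(); print(o['clock'],o['eef_pos'],o['joint_pos']); print(R.from_quat(o['tool_rot']).as_matrix())
C=cam('wrist'); im=bot.camera('wrist'); save('w2',im); np.save('w2M.npy',C['M'])
for t in ['carrier','clamp']:
    for r in bot.look_for('wrist',t)[:2]: print(t,r['score'],r['extent'],atz(C,r['extent'][:2],.026))
E
```

```text
2.55 [0.58   0.0291 0.3021] [ 0.0499  0.3946  0.3739  1.551   0.0004 -0.0073]
[[-0.9984 -0.0571 -0.001 ]
 [-0.0571  0.9984  0.0003]
 [ 0.0009  0.0004 -1.    ]]
carrier 0.72 [308.1, 202.9, 55.4, 51.8] [0.582  0.0156 0.026 ]
carrier 0.67 [141.2, 147.7, 56.9, 52.6] [ 0.5296 -0.1756  0.026 ]
clamp 0.97 [484.0, 224.8, 24.7, 86.3] [0.5964 0.2275 0.026 ]
clamp 0.48 [603.8, 199.6, 70.9, 121.9] [0.5576 0.365  0.026 ]
```

View pics/w2.png

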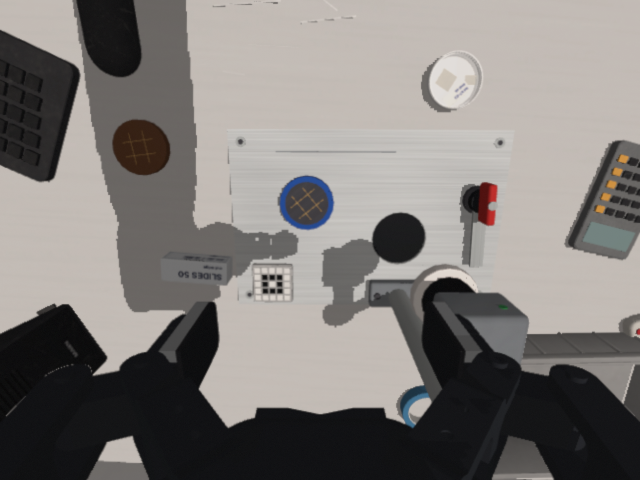

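The wrist view is clear: carrier at (306,202), pocket at (399,238), wing at (487,204) with the tongue going down to (476,265). The look-alike (141,148) stands clear off the plate.

```bash
python3 - <<'E'
from h import *
np.set_printoptions(precision=4,suppress=True)
C=cam('wrist'); C['M']=np.load('w2M.npy'); im=cv2.imread('pics/w2.png')[:,:,::-1].astype(int)
def big(m,box):
    k=np.zeros(m.shape,'uint8'); x0,y0,x1,y1=box; k[y0:y1,x0:x1]=m[y0:y1,x0:x1]
    cs,_=cv2.findContours(k,cv2.RETR_EXTERNAL,cv2.CHAIN_APPROX_NONE); c=max(cs,key=cv2.contourArea); return c[:,0,:]
def circ(c,z):
    P=np.array([atz(C,p,z)[:2] for p in c]); (x,y),r=cv2.minEnclosingCircle((P*1000).astype('float32'))
    A=np.c_[2*P,np.ones(len(P))]; s=np.linalg.lstsq(A,(P**2).sum(1),rcond=None)[0]
    return s[:2],np.sqrt(s[2]+s[:2]@s[:2]),r
car=big((im[...,2]>im[...,0]+40),(270,165,345,240)); 
poc=big(im.max(2)<45,(365,205,432,270))
red=big((im[...,0]>im[...,1]+60)&(im[...,0]>90),(470,170,505,235))
print('carrier',circ(car,.026)); print('pocket',circ(poc,.014))
rt=cv2.minAreaRect(red); print(rt, atz(C,rt[0],.05))
# two-view height check of carrier with top camera
T=cam('top')
print('tri car',tri([ray(C,car.min(0)/2+car.max(0)/2),ray(T,(374,252.7))]))
# plate screws
for uv in [(240,142),(500,143),(229,130),(513,130)]: print(uv,atz(C,uv,.014))
E
```

```text
carrier (array([0.5822, 0.0135]), np.float64(0.03108871815437308), 31.809953689575195)
pocket (array([0.6219, 0.1292]), np.float64(0.030962335070529867), 31.939678192138672)
((491.8966064453125, 193.24139404296875), (8.802821159362793, 18.27000617980957), 4.763641834259033) [0.5552 0.2176 0.05  ]
tri car [0.5796 0.014  0.0369]
(240, 142) [ 0.5178 -0.0665  0.014 ]
(500, 143) [0.5013 0.2338 0.014 ]
(229, 130) [ 0.5052 -0.079   0.014 ]
(513, 130) [0.4861 0.246  0.014 ]
```

Emit:
{"op": "drive_tool", "data": {"rows": [{"dx": 0.86, "dy": -0.31, "dz": 4.2, "wx": 0, "wy": -7, "wz": 0, "hand": 85}, {"dx": 0.86, "dy": -0.31, "dz": 4.2, "wx": 0, "wy": -7, "wz": 0, "hand": 85}, {"dx": 0.86, "dy": -0.31, "dz": 4.2, "wx": 0, "wy": -7, "wz": 0, "hand": 85}, {"dx": 0.86, "dy": -0.31, "dz": 4.2, "wx": 0, "wy": -7, "wz": 0, "hand": 85}, {"dx": 0.86, "dy": -0.31, "dz": 4.2, "wx": 0, "wy": -7, "wz": 0, "hand": 85}, {"dx": 0.86, "dy": -0.31, "dz": 4.2, "wx": 0, "wy": -7, "wz": 0, "hand": 85}, {"dx": 0.86, "dy": -0.31, "dz": 4.2, "wx": 0, "wy": -7, "wz": 0, "hand": 85}, {"dx": 0.86, "dy": -0.31, "dz": 4.2, "wx": 0, "wy": -7, "wz": 0, "hand": 85}, {"dx": 0.86, "dy": -0.31, "dz": 4.2, "wx": 0, "wy": -7, "wz": 0, "hand": 85}, {"dx": 0.86, "dy": -0.31, "dz": 4.2, "wx": 0, "wy": -7, "wz": 0, "hand": 85}]}}

```text
clock: 3.7
eef_pos: [0.5418, 0.0111, 0.0953]
tool_rot: [-0.027, 0.953, 0.009, 0.303]
ft_force: [0.6, 0.5, 0.1]
grip_width: 0.085
grasp_force: 0.0
```

```bash
python3 - <<'E'
from h import *
np.set_printoptions(precision=4,suppress=True)
o=bot.get_obs(); print(o['clock'],o['eef_pos'],o['joint_pos']); Rm=R.from_quat(o['tool_rot']).as_matrix(); print(Rm)
C=cam('wrist'); im=bot.camera('wrist'); save('w3',im); np.save('w3M.npy',C['M']); a=im.astype(int)
k=((a[...,2]>a[...,0]+40)).astype('uint8')
cs,_=cv2.findContours(k,cv2.RETR_EXTERNAL,cv2.CHAIN_APPROX_NONE); c=max(cs,key=cv2.contourArea); print(cv2.boundingRect(c),cv2.fitEllipse(c))
print(atz(C,cv2.fitEllipse(c)[0],.024))
for t in ['carrier']:
    for r in bot.look_for('wrist',t)[:2]: print(t,r['score'],r['extent'],atz(C,r['extent'][:2],.022))
print('to grasp, tool mm',Rm.T@(np.array([.584,.0137,.026])-o['eef_pos'])*1000)
E
```

```text
3.7 [0.5418 0.0111 0.0953] [ 0.0039  0.1566 -0.7823  0.0169  0.0308 -0.0439]
[[-0.815  -0.0575  0.5766]
 [-0.047   0.9983  0.033 ]
 [-0.5775 -0.0002 -0.8164]]
(270, 198, 101, 76) ((319.6266784667969, 235.6962432861328), (75.15191650390625, 101.30071258544922), 89.61197662353516)
[0.5746 0.0131 0.024 ]
carrier 0.89 [320.2, 235.0, 99.4, 74.4] [0.5763 0.0135 0.022 ]
carrier 0.81 [13.7, 156.8, 26.1, 71.3] [ 0.5239 -0.1414  0.022 ]
to grasp, tool mm [ 5.4795  0.1623 80.9695]
```

View pics/w3.png

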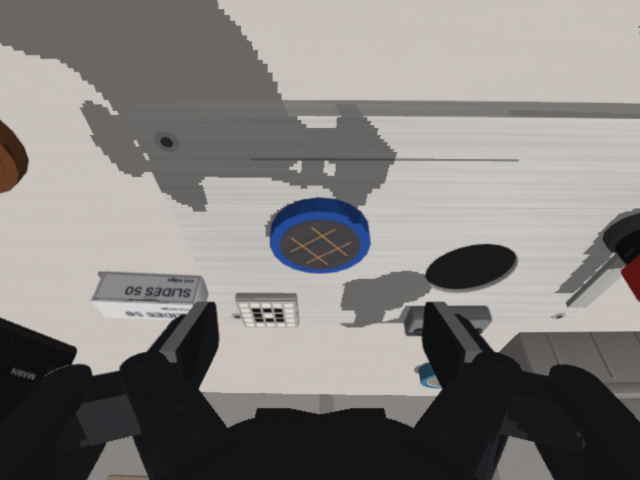

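```bash
python3 - <<'E'
from h import *
np.set_printoptions(precision=4,suppress=True)
C=cam('wrist'); C['M']=np.load('w3M.npy'); a=cv2.imread('pics/w3.png')[:,:,::-1].astype(int)
C2=cam('wrist'); C2['M']=np.load('w2M.npy')
def circ(c,z):
    P=np.array([atz(C,p,z)[:2] for p in c]); A=np.c_[2*P,np.ones(len(P))]; s=np.linalg.lstsq(A,(P**2).sum(1),rcond=None)[0]
    return s[:2],np.sqrt(s[2]+s[:2]@s[:2])
k=((a[...,2]>a[...,0]+40)).astype('uint8'); cs,_=cv2.findContours(k,cv2.RETR_EXTERNAL,cv2.CHAIN_APPROX_NONE); c=max(cs,key=cv2.contourArea)[:,0]
# top rim: lower part of contour; bottom rim: upper part
print('rim top',circ(c[c[:,1]>245],.026),'rim bottom',circ(c[(c[:,1]<208)],.014))
k=((a.max(2)<45)).astype('uint8'); k[:238]=0;k[293:]=0;k[:,:424]=0;k[:,520:]=0
cs,_=cv2.findContours(k,cv2.RETR_EXTERNAL,cv2.CHAIN_APPROX_NONE); p=max(cs,key=cv2.contourArea)[:,0]
print('pocket',circ(p,.014),p.min(0),p.max(0))
# model overlay
t=np.linspace(0,2*np.pi,200); v=a.astype('uint8').copy()
for ctr,r,z,col in [((.5822,.0135),.032,.026,(255,0,0)),((.5822,.0135),.032,.014,(255,0,0)),((.6225,.130),.0335,.014,(255,255,0)),((.578,.0135),.032,.026,(0,255,0))]:
    for q in proj(C,np.c_[ctr[0]+r*np.cos(t),ctr[1]+r*np.sin(t),0*t+z]): 
        cv2.circle(v,tuple(int(x) for x in q.round()),0,col,-1)
save('w3o',cv2.resize(v[180:320,250:530],None,fx=2.8,fy=2.8))
E
```

```text
rim top (array([0.5818, 0.0134]), np.float64(0.031200689292403234)) rim bottom (array([0.5834, 0.0139]), np.float64(0.03124774774333179))
pocket (array([0.6187, 0.128 ]), np.float64(0.029108093884272216)) [426 245] [514 287]
```

View pics/w3o.png

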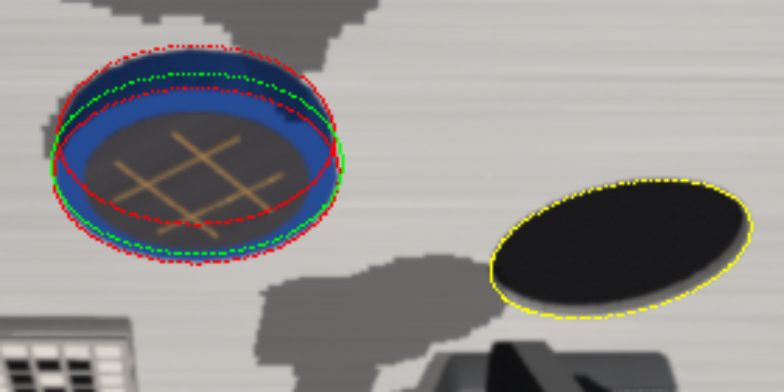

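The overlay shows the carrier at (0.582, 0.0135) and the pocket at (0.6225, 0.130) fitting their outlines to about a pixel. I'll descend beside the disc.

Emit:
{"op": "drive_tool", "data": {"rows": [{"dx": 0.06, "dy": 0, "dz": 0.6, "wx": 0, "wy": 0, "wz": 0, "hand": 85}, {"dx": 0.1, "dy": 0, "dz": 1.2, "wx": 0, "wy": 0, "wz": 0, "hand": 85}, {"dx": 0.1, "dy": 0, "dz": 1.4, "wx": 0, "wy": 0, "wz": 0, "hand": 85}, {"dx": 0.1, "dy": 0, "dz": 1.4, "wx": 0, "wy": 0, "wz": 0, "hand": 85}, {"dx": 0.1, "dy": 0, "dz": 1.4, "wx": 0, "wy": 0, "wz": 0, "hand": 85}, {"dx": 0.1, "dy": 0, "dz": 1.4, "wx": 0, "wy": 0, "wz": 0, "hand": 85}]}}

```text
clock: 4.4
eef_pos: [0.5751, 0.0125, 0.0334]
tool_rot: [-0.027, 0.953, 0.008, 0.301]
ft_force: [0.2, 0.3, -0.1]
grip_width: 0.0847
grasp_force: 0.0
```

```bash
cat > st.py <<'E'
from h import *
import sys
np.set_printoptions(precision=4,suppress=True)
o=bot.get_obs(); Rm=R.from_quat(o['tool_rot']).as_matrix(); t=np.array(eval(sys.argv[1]))
print(o['clock'],o['eef_pos'],o['joint_pos'],o['joint_vel'].max(),o['ft_force'],o['grip_width']); print(Rm); print('to go, units',Rm.T@(t-o['eef_pos'])/.05)
E
python3 st.py "[.584,.0137,.026]"
```

```text
4.4 [0.5751 0.0125 0.0334] [ 0.0075  0.3514 -0.7648 -0.1574  0.0281 -0.0401] 3.915483875883486e-05 [ 0.2372  0.3311 -0.0947] 0.08473106589723024
[[-0.8169 -0.0564  0.5741]
 [-0.0462  0.9984  0.0324]
 [-0.575  -0.0001 -0.8182]]
to go, units [-0.0614  0.0136  0.2247]
```

Emit:
{"op": "drive_tool", "data": {"rows": [{"dx": -0.06, "dy": 0.01, "dz": 0.22, "wx": 0, "wy": 0, "wz": 0, "hand": 85}, {"dx": -0.06, "dy": 0.01, "dz": 0.22, "wx": 0, "wy": 0, "wz": 0, "hand": 85}, {"dx": -0.06, "dy": 0.01, "dz": 0.22, "wx": 0, "wy": 0, "wz": 0, "hand": 70}, {"dx": -0.06, "dy": 0.01, "dz": 0.22, "wx": 0, "wy": 0, "wz": 0, "hand": 58}, {"dx": -0.06, "dy": 0.01, "dz": 0.22, "wx": 0, "wy": 0, "wz": 0, "hand": 58}, {"dx": -0.06, "dy": 0.01, "dz": 0.22, "wx": 0, "wy": 0, "wz": 0, "hand": 58}]}}

```text
clock: 5.0
eef_pos: [0.5834, 0.0135, 0.0255]
tool_rot: [-0.027, 0.953, 0.008, 0.301]
ft_force: [-3.6, -0.5, 4.6]
grip_width: 0.0607
grasp_force: 63.4
```

```bash
cat > ov.py <<'E'
from h import *
import sys
# fit carrier (x,y) at given underside z from blue top rim, plus overlay
np.set_printoptions(precision=4,suppress=True)
n,x,y,zu=sys.argv[1],*map(float,sys.argv[2:5])
C=cam('wrist'); im=bot.camera('wrist'); np.save(n+'M.npy',C['M']); v=im.copy(); t=np.linspace(0,2*np.pi,300)
for ctr,r,z,col in [((x,y),.032,zu+.012,(255,0,0)),((x,y),.032,zu,(255,0,0)),((.6225,.130),.0335,.014,(255,255,0))]:
    for q in proj(C,np.c_[ctr[0]+r*np.cos(t),ctr[1]+r*np.sin(t),0*t+z]): cv2.circle(v,tuple(int(a) for a in q.round()),0,col,-1)
a=im.astype(int); k=((a[...,2]>a[...,0]+40)&(a[...,2]>60)).astype('uint8'); cs,_=cv2.findContours(k,cv2.RETR_EXTERNAL,cv2.CHAIN_APPROX_NONE); c=max(cs,key=cv2.contourArea)
print(cv2.boundingRect(c)); save(n,im); save(n+'o',v)
E
python3 ov.py w4 .582 .0135 .014; python3 st.py "[.584,.0137,.026]"
```

```text
(243, 252, 154, 96)
5.05 [0.5833 0.0135 0.0255] [ 0.0096  0.381  -0.7499 -0.1713  0.0268 -0.0382] 0.0016729774932586548 [-2.8047  0.1117  5.0219] 0.06135667593229677
[[-0.8173 -0.0563  0.5734]
 [-0.0461  0.9984  0.0324]
 [-0.5743  0.     -0.8186]]
to go, units [-0.0175  0.0038 -0.0009]
```

View pics/w4o.png

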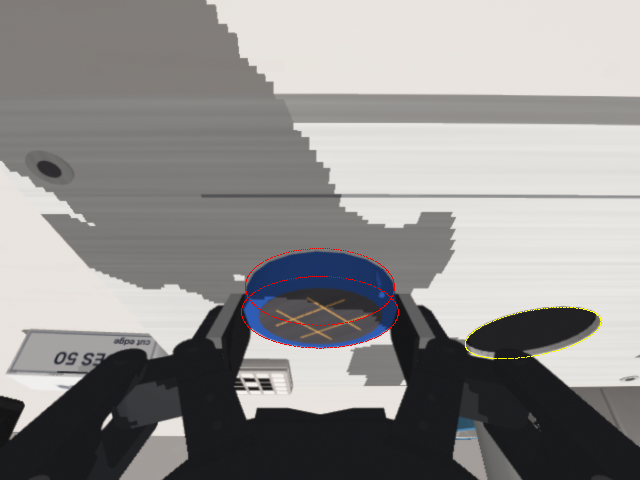

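The overlay shows the disc gripped where predicted, at columns 243–397 and bottom edge row 348, and lying flat. Next I slide it to the pocket.

Emit:
{"op": "drive_tool", "data": {"rows": [{"dx": -0.077, "dy": 0.228, "dz": 0.054, "wx": 0, "wy": 0, "wz": 0, "hand": 58}, {"dx": -0.154, "dy": 0.456, "dz": 0.108, "wx": 0, "wy": 0, "wz": 0, "hand": 58}, {"dx": -0.231, "dy": 0.684, "dz": 0.162, "wx": 0, "wy": 0, "wz": 0, "hand": 58}, {"dx": -0.308, "dy": 0.912, "dz": 0.216, "wx": 0, "wy": 0, "wz": 0, "hand": 58}, {"dx": -0.385, "dy": 1.14, "dz": 0.27, "wx": 0, "wy": 0, "wz": 0, "hand": 58}, {"dx": -0.462, "dy": 1.368, "dz": 0.324, "wx": 0, "wy": 0, "wz": 0, "hand": 58}, {"dx": -0.539, "dy": 1.596, "dz": 0.378, "wx": 0, "wy": 0, "wz": 0, "hand": 58}, {"dx": -0.616, "dy": 1.824, "dz": 0.432, "wx": 0, "wy": 0, "wz": 0, "hand": 58}, {"dx": -0.693, "dy": 2.052, "dz": 0.486, "wx": 0, "wy": 0, "wz": 0, "hand": 58}, {"dx": -0.77, "dy": 2.28, "dz": 0.54, "wx": 0, "wy": 0, "wz": 0, "hand": 58}, {"dx": -0.77, "dy": 2.28, "dz": 0.54, "wx": 0, "wy": 0, "wz": 0, "hand": 58}, {"dx": -0.77, "dy": 2.28, "dz": 0.54, "wx": 0, "wy": 0, "wz": 0, "hand": 58}]}}

```text
clock: 6.25
eef_pos: [0.6245, 0.1321, 0.0253]
tool_rot: [-0.028, 0.953, 0.01, 0.301]
ft_force: [0.3, 1.4, 3.9]
grip_width: 0.0615
grasp_force: 65.0
```

```bash
python3 ov.py w5 .6225 .130 .014; python3 st.py "[.624,.1302,.0255]"; python3 -c "
import cv2;v=cv2.imread('pics/w5o.png');cv2.imwrite('pics/w5c.png',cv2.resize(v[210:390,210:430],None,fx=3,fy=3))"
```

```text
(243, 251, 154, 98)
6.3 [0.6244 0.1317 0.0252] [ 0.2595  0.4509 -0.6044 -0.0874 -0.1128  0.1661] 0.003725022168092066 [1.0089 2.4497 3.4747] 0.061352776802309376
[[-0.8171 -0.0589  0.5735]
 [-0.0469  0.9983  0.0358]
 [-0.5746  0.0023 -0.8184]]
to go, units [ 0.0042 -0.0292 -0.0102]
```

View pics/w5c.png

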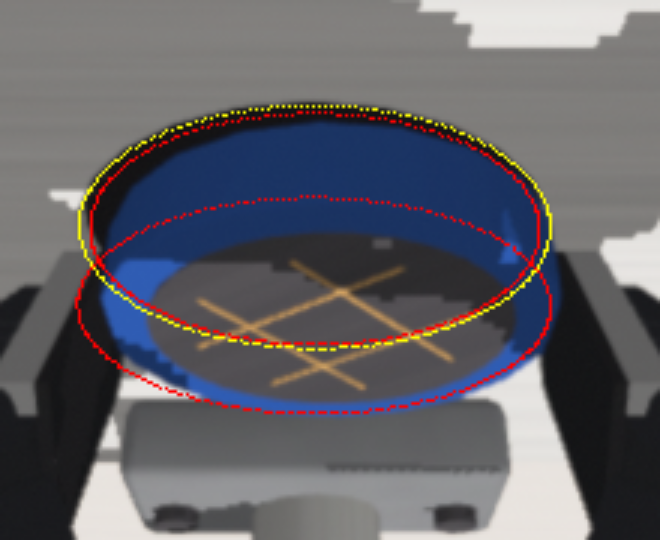

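The crop shows the disc about 2 mm too far left (+y), with a dark crescent along its right side, and the arm was still settling. I'll hold for a moment and read the pose again.

Emit:
{"op": "drive_tool", "data": {"rows": [{"dx": 0, "dy": 0, "dz": 0, "wx": 0, "wy": 0, "wz": 0, "hand": 58}, {"dx": 0, "dy": 0, "dz": 0, "wx": 0, "wy": 0, "wz": 0, "hand": 58}, {"dx": 0, "dy": 0, "dz": 0, "wx": 0, "wy": 0, "wz": 0, "hand": 58}]}}

```text
clock: 6.6
eef_pos: [0.6224, 0.1293, 0.0234]
tool_rot: [-0.027, 0.954, 0.008, 0.299]
ft_force: [-0.3, 1.2, -0.8]
grip_width: 0.0613
grasp_force: 65.2
```

```bash
python3 st.py "[.6238,.1302,.0255]"
```

```text
6.6 [0.6224 0.1293 0.0234] [ 0.2577  0.4515 -0.6069 -0.0855 -0.1151  0.1659] -0.0009603372556531988 [-0.3315  1.185  -0.774 ] 0.06127618498178712
[[-0.8198 -0.056   0.5699]
 [-0.0464  0.9984  0.0314]
 [-0.5708 -0.0007 -0.8211]]
to go, units [-0.0486  0.0165 -0.0178]
```

Emit:
{"op": "drive_tool", "data": {"rows": [{"dx": 0, "dy": 0, "dz": 0, "wx": 0, "wy": 0, "wz": 0, "hand": 68}, {"dx": 0, "dy": 0, "dz": 0, "wx": 0, "wy": 0, "wz": 0, "hand": 70}, {"dx": 0, "dy": 0, "dz": 0, "wx": 0, "wy": 0, "wz": 0, "hand": 72}, {"dx": 0, "dy": 0, "dz": 0, "wx": 0, "wy": 0, "wz": 0, "hand": 72}, {"dx": 0, "dy": 0, "dz": 0, "wx": 0, "wy": 0, "wz": 0, "hand": 72}]}}

```text
clock: 7.1
eef_pos: [0.6239, 0.1299, 0.0248]
tool_rot: [-0.027, 0.953, 0.008, 0.301]
ft_force: [-0.3, 0.1, 0.5]
grip_width: 0.0718
grasp_force: 0.0
```

```bash
python3 ov.py w6 .6225 .130 .010; python3 st.py "[.6238,.1302,.0255]"; python3 -c "
import cv2;v=cv2.imread('pics/w6o.png');cv2.imwrite('pics/w6c.png',cv2.resize(v[210:390,210:430],None,fx=3,fy=3))"
```

```text
(242, 247, 153, 93)
7.15 [0.6239 0.1299 0.0248] [ 0.2581  0.4508 -0.6052 -0.0865 -0.1152  0.166 ] 0.0020873106075734687 [ 0.0093 -0.5793  0.1747] 0.07224471634156199
[[-0.8178 -0.0563  0.5727]
 [-0.0461  0.9984  0.0323]
 [-0.5736 -0.     -0.8191]]
to go, units [-0.0072  0.0055 -0.0126]
```

View pics/w6c.png

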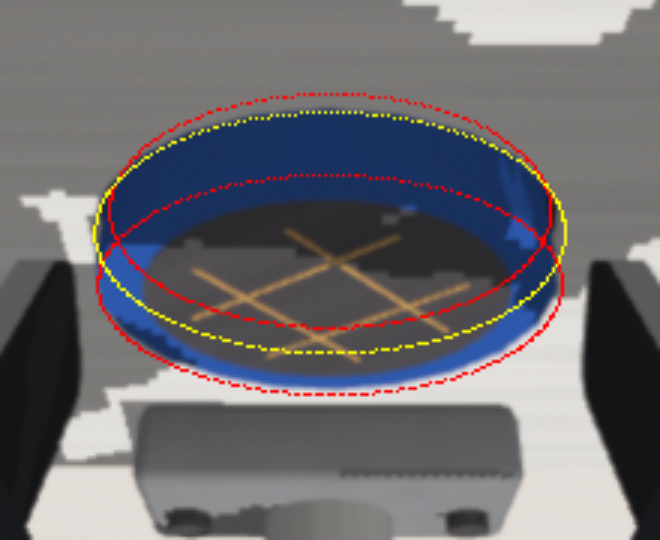

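The crop shows the disc with its near wall cut off exactly along the pocket mouth and its far rim close to the seated prediction, so it looks dropped in. I'll back out and check this numerically from another view.

Emit:
{"op": "drive_tool", "data": {"rows": [{"dx": 0, "dy": 0, "dz": -0.02, "wx": 0, "wy": 0, "wz": 0, "hand": 85}, {"dx": 0, "dy": 0, "dz": -0.02, "wx": 0, "wy": 0, "wz": 0, "hand": 85}, {"dx": 0, "dy": 0, "dz": -0.4, "wx": 0, "wy": 0, "wz": 0, "hand": 85}, {"dx": 0, "dy": 0, "dz": -0.9, "wx": 0, "wy": 0, "wz": 0, "hand": 85}, {"dx": 0, "dy": 0, "dz": -1.6, "wx": 0, "wy": 0, "wz": 0, "hand": 85}, {"dx": 0, "dy": 0, "dz": -1.6, "wx": 0, "wy": 0, "wz": 0, "hand": 85}, {"dx": 0, "dy": 0, "dz": -1.6, "wx": 0, "wy": 0, "wz": 0, "hand": 85}, {"dx": 0, "dy": 0, "dz": -1.6, "wx": 0, "wy": 0, "wz": 0, "hand": 85}]}}

```text
clock: 7.95
eef_pos: [0.5781, 0.1274, 0.0898]
tool_rot: [-0.027, 0.953, 0.008, 0.3]
ft_force: [0.6, 0.9, -0.4]
grip_width: 0.0856
grasp_force: 0.0
```

```bash
cat > fit.py <<'E'
from h import *
from scipy.optimize import least_squares
np.set_printoptions(precision=4,suppress=True)
def contour(n):
    a=cv2.imread(f'pics/{n}.png')[:,:,::-1].astype(int); k=((a[...,2]>a[...,0]+25)&(a[...,2]>40)).astype('uint8')
    cs,_=cv2.findContours(k,cv2.RETR_EXTERNAL,cv2.CHAIN_APPROX_NONE); return max(cs,key=cv2.contourArea)[:,0].astype(float)
def tops(n): # far-side rim of top face: lower contour points, central columns
    c=contour(n); x0,x1=c[:,0].min(),c[:,0].max(); m=(c[:,0]>x0+.12*(x1-x0))&(c[:,0]<x1-.12*(x1-x0)); c=c[m]
    return np.array([[u,c[c[:,0]==u,1].max()+.5] for u in np.unique(c[:,0])])
def fit(names,z=None):
    D=[]
    for n in names:
        C=cam('wrist'); C['M']=np.load(n+'M.npy'); D.append((C,tops(n)))
    def res(p):
        zz=p[2] if z is None else z; e=[]
        for C,t in D:
            P=np.array([atz(C,q,zz)[:2] for q in t]); e.append(np.hypot(*(P-p[:2]).T)-.032)
        return np.concatenate(e)
    s=least_squares(res,[.622,.13,.022][:2 if z else 3],loss='soft_l1',f_scale=.0005); return s.x,np.abs(res(s.x)).mean()
E
python3 ov.py w7 .6225 .130 .010; python3 - <<'E'
from fit import *
for z in (.022,.026): print(z,'w6',fit(['w6'],z),'w7',fit(['w7'],z))
print(fit(['w6','w7']))
print(tops('w7')[::8].tolist())
E
python3 st.py "[.55,.2,.15]"
```

```text
(270, 206, 100, 72)
0.022 w6 (array([0.6205, 0.1296]), np.float64(0.0003043412170500181)) w7 (array([0.6207, 0.1297]), np.float64(0.00030745822284592686))
0.026 w6 (array([0.6108, 0.1291]), np.float64(0.0004447590195292698)) w7 (array([0.6143, 0.1294]), np.float64(0.00034288441570063326))
(array([0.6212, 0.1297, 0.0217]), np.float64(0.00030240448963863746))
[[282.0, 267.5], [290.0, 271.5], [298.0, 274.5], [306.0, 276.5], [314.0, 277.5], [322.0, 277.5], [330.0, 277.5], [338.0, 275.5], [346.0, 273.5], [354.0, 268.5]]
8.0 [0.578  0.1273 0.0893] [ 0.2796  0.2558 -0.6579  0.0593 -0.1273  0.1838] 0.010066516347186128 [0.6558 0.0534 0.7674] 0.08481751169247156
[[-0.8186 -0.0563  0.5716]
 [-0.0464  0.9984  0.032 ]
 [-0.5725 -0.0003 -0.8199]]
to go, units [-0.3041  1.4833 -1.2679]
```

Fitting two views puts the carrier's top face at z = 0.0217 m and its centre at (0.621, 0.1297), so it is seated: the expected values are 0.022 and within 2 mm. Next is the knob at about (0.567, 0.217).

Emit:
{"op": "drive_tool", "data": {"rows": [{"dx": -0.05, "dy": 1.83, "dz": -0.94, "wx": 0, "wy": 0, "wz": 0, "hand": 50}, {"dx": -0.05, "dy": 1.83, "dz": -0.94, "wx": 0, "wy": 0, "wz": 0, "hand": 50}, {"dx": -0.05, "dy": 1.83, "dz": -0.94, "wx": 0, "wy": 0, "wz": 0, "hand": 50}, {"dx": -0.36, "dy": 1.81, "dz": -0.72, "wx": 0, "wy": 3, "wz": 0, "hand": 50}, {"dx": -0.36, "dy": 1.81, "dz": -0.72, "wx": 0, "wy": 3, "wz": 0, "hand": 50}, {"dx": -0.36, "dy": 1.81, "dz": -0.72, "wx": 0, "wy": 3, "wz": 0, "hand": 50}, {"dx": -0.36, "dy": 1.81, "dz": -0.72, "wx": 0, "wy": 3, "wz": 0, "hand": 50}, {"dx": -0.36, "dy": 1.81, "dz": -0.72, "wx": 0, "wy": 3, "wz": 0, "hand": 50}, {"dx": -0.36, "dy": 1.81, "dz": -0.72, "wx": 0, "wy": 3, "wz": 0, "hand": 50}]}}

```text
clock: 8.9
eef_pos: [0.5653, 0.2167, 0.1284]
tool_rot: [-0.028, 0.985, 0.004, 0.173]
ft_force: [0.5, -0.4, 0.3]
grip_width: 0.05
grasp_force: 0.0
```

```bash
cat > wing.py <<'E'
from h import *
import sys
from scipy.optimize import minimize
np.set_printoptions(precision=4,suppress=True)
def red(n):
    a=cv2.imread(f'pics/{n}.png')[:,:,::-1].astype(int); k=((a[...,0]>1.8*a[...,1]+10)&(a[...,0]>50)).astype('uint8')
    num,l,s,c=cv2.connectedComponentsWithStats(k); return [(l==i) for i in range(1,num) if s[i,4]>150],[(s[i],c[i]) for i in range(1,num) if s[i,4]>150]
def box(C,x,y,a,L=.046,W=.010,z0=.0315,z1=.0575):
    P=np.array([[sx*L/2,sy*W/2] for sx in(-1,1) for sy in(-1,1)]); c,s=np.cos(a),np.sin(a)
    P=P@np.array([[c,s],[-s,c]])+[x,y]; P=np.r_[np.c_[P,[z0]*4],np.c_[P,[z1]*4]]
    return cv2.convexHull(proj(C,P).astype('float32'))
def fitwing(C,m,x0):
    def cost(p):
        k=np.zeros((960,1280),'uint8'); cv2.fillConvexPoly(k,(box(C,*p)*2*16).round().astype(int),1,shift=4)
        M=cv2.resize(m.astype('uint8'),(1280,960),interpolation=0); return 1-(k&M).sum()/(k|M).sum()
    best=min((minimize(cost,[x0[0],x0[1],a],method='Nelder-Mead',options=dict(initial_simplex=[[x0[0],x0[1],a],[x0[0]+.004,x0[1],a],[x0[0],x0[1]+.004,a],[x0[0],x0[1],a+.15]])) for a in x0[2]),key=lambda s:s.fun)
    return best.x,best.fun
if __name__=='__main__':
    n=sys.argv[1]
    if n!='w2': 
        C=cam('wrist'); save(n,bot.camera('wrist')); np.save(n+'M.npy',C['M'])
        for r in bot.look_for('wrist','clamp')[:2]: print('clamp',r)
    C=cam('wrist'); C['M']=np.load(n+'M.npy'); ms,st=red(n); print(st)
    for m,s in zip(ms,st): print(fitwing(C,m,(.567,.217,eval(sys.argv[2]))))
E
python3 wing.py w8 "(.06,.2,.35)"; python3 st.py "[.567,.217,.05]"
```

```text
clamp {'extent': [323.1, 235.2, 39.9, 116.6], 'score': 0.87}
[(array([309, 174,  20,  49, 849], dtype=int32), array([318.3074, 197.6938])), (array([313, 233,  16,  23, 296], dtype=int32), array([321.125 , 244.2601]))]
(array([0.5688, 0.2173, 0.1134]), np.float64(0.45773063323690133))
(array([0.6112, 0.2209, 0.0932]), np.float64(0.7540196283148883))
9.0 [0.5658 0.2171 0.1293] [ 0.4261  0.3075 -0.2808  0.6562 -0.1239  0.3487] 0.017248292153987318 [0.2941 0.7721 0.0063] 0.050065065378821105
[[-0.9384 -0.0569  0.3408]
 [-0.0536  0.9984  0.0189]
 [-0.3413 -0.0005 -0.94  ]]
to go, units [ 0.5191 -0.0024  1.4991]
```

```bash
python3 - <<'E'
from wing import *
def hull(n,box_):
    ms,st=red(n); m=np.zeros((480,640),'uint8')
    for q,s in zip(ms,st):
        if box_[0]<s[1][0]<box_[2] and box_[1]<s[1][1]<box_[3]: m|=q.astype('uint8')
    p=np.argwhere(m)[:,::-1].astype('int32'); k=np.zeros_like(m); cv2.fillConvexPoly(k,cv2.convexHull(p),1); return k
for n,b in [('w8',(290,150,350,280)),('w2',(470,170,505,235))]:
    C=cam('wrist'); C['M']=np.load(n+'M.npy'); print(n,fitwing(C,hull(n,b),(.567,.217,(.06,.15,.3))))
C=cam('wrist'); C['M']=np.load('w8M.npy')
g=cv2.imread('pics/w8.png',0)
for x,y in [(.600,.2185),(.62,.22),(.64,.222)]:
    u,v=proj(C,[[x,y,.0285]])[0].round().astype(int); print(x,u,v,g[v,u-35:u+36:2])
E
```

```text
w8 (array([0.5688, 0.2171, 0.1058]), np.float64(0.10756463453558884))
w2 (array([0.5683, 0.2168, 0.2002]), np.float64(0.19386249631159636))
0.6 319 242 [195 195 194 194 193 194 194 193 194 193 193 190 111 106 121  54  47  47
  48  48  48  47  57 153 170 177 193 192 194 193 194 194 194 194 194 194]
0.62 320 264 [198 198 197 197 197 197 196 196 197 197 197 197 161 106 122 171 169 165
 168 170 171 172 170 172 172 179 196 196 196 196 196 197 197 197 196 197]
0.64 321 284 [194 193 193 193 193 193 192 191 192 192 191 192 192 191 188 160 169 166
 167 170 169 170 168 172 171 179 191 192 192 192 191 191 192 191 192 192]
```

The wing is at (0.568, 0.217) and points about 0.115 rad left of straight ahead. The stop lies at about −1.0 rad, so it needs roughly 64° clockwise. I'll grip it now.

Emit:
{"op": "drive_tool", "data": {"rows": [{"dx": 0.25, "dy": 0, "dz": 0.75, "wx": -0.22, "wy": 0, "wz": -0.62, "hand": 50}, {"dx": 0.4, "dy": 0, "dz": 1.2, "wx": -0.22, "wy": 0, "wz": -0.62, "hand": 50}, {"dx": 0.5, "dy": 0, "dz": 1.5, "wx": -0.22, "wy": 0, "wz": -0.62, "hand": 50}, {"dx": 0.5, "dy": 0, "dz": 1.5, "wx": -0.22, "wy": 0, "wz": -0.62, "hand": 50}, {"dx": 0.5, "dy": 0, "dz": 1.5, "wx": -0.22, "wy": 0, "wz": -0.62, "hand": 50}, {"dx": 0.5, "dy": 0, "dz": 1.5, "wx": -0.22, "wy": 0, "wz": -0.62, "hand": 20}, {"dx": 0.5, "dy": 0, "dz": 1.5, "wx": -0.22, "wy": 0, "wz": -0.62, "hand": 5}, {"dx": 0.5, "dy": 0, "dz": 1.5, "wx": -0.22, "wy": 0, "wz": -0.62, "hand": 5}, {"dx": 0.5, "dy": 0, "dz": 1.5, "wx": -0.22, "wy": 0, "wz": -0.62, "hand": 5}, {"dx": 0.5, "dy": 0, "dz": 1.5, "wx": -0.22, "wy": 0, "wz": -0.62, "hand": 5}]}}

```text
clock: 10.0
eef_pos: [0.5701, 0.2169, 0.0527]
tool_rot: [-0.056, 0.983, 0.009, 0.175]
ft_force: [-2.2, -3.3, 5.4]
grip_width: 0.0085
grasp_force: 59.3
```

```bash
python3 st.py "[.568,.217,.05]"; python3 -c "
from h import *
o=bot.get_obs();print(o['ft_torque'],o['grasp_force']);Rm=R.from_quat(o['tool_rot']).as_matrix()
print('per deg cw, units', -Rm[2]/5*10, 'for 10deg')"
```

```text
10.0 [0.5701 0.2169 0.0527] [ 0.4132  0.4094 -0.373   0.4518 -0.1035  0.2826] 0.0020593912225971758 [-2.1655 -3.2582  5.444 ] 0.00852126393494466
[[-0.9328 -0.1124  0.3424]
 [-0.1061  0.9937  0.0373]
 [-0.3444 -0.0015 -0.9388]]
to go, units [0.0573 0.0058 0.0361]
[-0.51930793  0.33387256 -0.18236174] 59.290403723716736
per deg cw, units [0.68880036 0.0029831  1.87764351] for 10deg
```

Emit:
{"op": "drive_tool", "data": {"rows": [{"dx": 0, "dy": 0, "dz": 0, "wx": 0.34, "wy": 0, "wz": 0.94, "hand": 5}, {"dx": 0, "dy": 0, "dz": 0, "wx": 0.69, "wy": 0, "wz": 1.88, "hand": 5}, {"dx": 0, "dy": 0, "dz": 0, "wx": 1.03, "wy": 0, "wz": 2.82, "hand": 5}, {"dx": 0, "dy": 0, "dz": 0, "wx": 1.38, "wy": 0, "wz": 3.76, "hand": 5}, {"dx": 0, "dy": 0, "dz": 0, "wx": 1.72, "wy": 0, "wz": 4.7, "hand": 5}, {"dx": 0, "dy": 0, "dz": 0, "wx": 2.07, "wy": 0, "wz": 5.63, "hand": 5}, {"dx": 0, "dy": 0, "dz": 0, "wx": 2.07, "wy": 0, "wz": 5.63, "hand": 5}, {"dx": 0, "dy": 0, "dz": 0, "wx": 2.07, "wy": 0, "wz": 5.63, "hand": 5}]}}

```text
clock: 10.8
eef_pos: [0.5699, 0.2154, 0.0527]
tool_rot: [0.201, 0.964, -0.038, 0.172]
ft_force: [-2.0, -6.4, 6.9]
grip_width: 0.0085
grasp_force: 59.6
```

```bash
python3 st.py "[.568,.217,.05]"; python3 -c "
from h import *
o=bot.get_obs();print(o['ft_torque'],o['grasp_force'])"
```

```text
10.8 [0.5699 0.2154 0.0527] [ 0.494   0.4691 -0.2597  0.6218 -0.279   0.8743] 0.006990379598120237 [-2.0291 -6.3655  6.9015] 0.008533875841796715
[[-0.8602  0.4006  0.3154]
 [ 0.3743  0.9162 -0.1429]
 [-0.3463 -0.0049 -0.9381]]
to go, units [0.0626 0.014  0.034 ]
[-1.1515599   0.28815029 -0.54125875] 59.64855909347534
```

Emit:
{"op": "drive_tool", "data": {"rows": [{"dx": 0, "dy": 0, "dz": 0, "wx": 0.35, "wy": 0, "wz": 0.94, "hand": 5}, {"dx": 0, "dy": 0, "dz": 0, "wx": 0.69, "wy": 0.01, "wz": 1.88, "hand": 5}, {"dx": 0, "dy": 0, "dz": 0, "wx": 1.04, "wy": 0.01, "wz": 2.81, "hand": 5}, {"dx": 0, "dy": 0, "dz": 0, "wx": 1.38, "wy": 0.02, "wz": 3.75, "hand": 5}, {"dx": 0, "dy": 0, "dz": 0, "wx": 1.73, "wy": 0.02, "wz": 4.69, "hand": 5}, {"dx": 0, "dy": 0, "dz": 0, "wx": 2.08, "wy": 0.03, "wz": 5.63, "hand": 5}, {"dx": 0, "dy": 0, "dz": 0, "wx": 2.42, "wy": 0.03, "wz": 6.57, "hand": 5}, {"dx": 0, "dy": 0, "dz": 0, "wx": 2.42, "wy": 0.03, "wz": 6.57, "hand": 5}, {"dx": 0, "dy": 0, "dz": 0, "wx": 2.42, "wy": 0.03, "wz": 6.57, "hand": 5}]}}

```text
clock: 11.7
eef_pos: [0.5687, 0.214, 0.0527]
tool_rot: [0.481, 0.859, -0.09, 0.152]
ft_force: [-4.4, -8.9, 8.1]
grip_width: 0.0085
grasp_force: 60.1
```

```bash
python3 st.py "[.568,.217,.05]"; python3 -c "
from h import *
o=bot.get_obs();print(o['ft_torque'],o['grasp_force']); Rm=R.from_quat(o['tool_rot']).as_matrix(); print('yaw',np.degrees(np.arctan2(-Rm[0,1],Rm[1,1])))"
```

```text
11.7 [0.5687 0.214  0.0527] [ 0.5281  0.5944 -0.026   0.9511 -0.3551  1.5485] 0.0003441659753380304 [-4.4184 -8.9216  8.1125] 0.008497456604543301
[[-0.4918  0.853   0.1746]
 [ 0.7983  0.5218 -0.3007]
 [-0.3476 -0.0085 -0.9376]]
to go, units [0.0733 0.0196 0.0298]
[-1.88038265  0.54828064 -0.19276593] 60.073277950286865
yaw -58.54727515422787
```

Emit:
{"op": "drive_tool", "data": {"rows": [{"dx": 0, "dy": 0, "dz": 0, "wx": 0.21, "wy": 0, "wz": 0.56, "hand": 5}, {"dx": 0, "dy": 0, "dz": 0, "wx": 0.21, "wy": 0, "wz": 0.56, "hand": 5}, {"dx": 0, "dy": 0, "dz": 0, "wx": 0.21, "wy": 0, "wz": 0.56, "hand": 5}]}}

```text
clock: 12.0
eef_pos: [0.5687, 0.214, 0.0527]
tool_rot: [0.502, 0.847, -0.094, 0.15]
ft_force: [-3.2, -9.3, 8.0]
grip_width: 0.0085
grasp_force: 68.8
```

```bash
python3 st.py "[.568,.217,.05]"; python3 -c "
from h import *
o=bot.get_obs();print(o['ft_torque'],o['grasp_force']); Rm=R.from_quat(o['tool_rot']).as_matrix(); print('yaw',np.degrees(np.arctan2(-Rm[0,1],Rm[1,1])))"
```

```text
12.0 [0.5687 0.214  0.0527] [ 0.5282  0.6067 -0.0035  0.9808 -0.3555  1.6017] 0.0010802634100396454 [-3.1922 -9.3343  7.979 ] 0.00852183006303623
[[-0.4516  0.8779  0.1591]
 [ 0.8214  0.4787 -0.3101]
 [-0.3484 -0.0094 -0.9373]]
to go, units [0.0745 0.017  0.0297]
[-1.94015751  0.45270378  0.66928165] 68.78120626788586
yaw -61.395338344679125
```

The vertical torque jumped from −0.19 to +0.67 N m, so the knob is at its stop. I'll release and rise.

Emit:
{"op": "drive_tool", "data": {"rows": [{"dx": 0, "dy": 0, "dz": 0, "wx": 0, "wy": 0, "wz": 0, "hand": 25}, {"dx": 0, "dy": 0, "dz": 0, "wx": 0, "wy": 0, "wz": 0, "hand": 35}, {"dx": 0, "dy": 0, "dz": 0, "wx": 0, "wy": 0, "wz": 0, "hand": 35}, {"dx": -0.1, "dy": 0, "dz": -0.28, "wx": 0, "wy": 0, "wz": 0, "hand": 35}, {"dx": -0.35, "dy": -0.01, "dz": -0.94, "wx": 0, "wy": 0, "wz": 0, "hand": 35}, {"dx": -0.7, "dy": -0.02, "dz": -1.87, "wx": 0, "wy": 0, "wz": 0, "hand": 35}, {"dx": -0.7, "dy": -0.02, "dz": -1.87, "wx": 0, "wy": 0, "wz": 0, "hand": 35}, {"dx": -0.7, "dy": -0.02, "dz": -1.87, "wx": 0, "wy": 0, "wz": 0, "hand": 35}, {"dx": -0.7, "dy": -0.02, "dz": -1.87, "wx": 0, "wy": 0, "wz": 0, "hand": 35}, {"dx": -0.7, "dy": -0.02, "dz": -1.87, "wx": 0, "wy": 0, "wz": 0, "hand": 35}]}}

```text
clock: 13.0
eef_pos: [0.5682, 0.2161, 0.1491]
tool_rot: [0.503, 0.847, -0.092, 0.147]
ft_force: [-0.6, -0.1, 0.5]
grip_width: 0.0344
grasp_force: 0.0
```

```bash
python3 st.py "[.568,.217,.05]"; python3 - <<'E'
from wing import *
C=cam('wrist'); im=bot.camera('wrist'); save('w9',im); np.save('w9M.npy',C['M'])
ms,st=red('w9'); print(st); p=np.argwhere(np.any([m for m,s in zip(ms,st) if 200<s[1][0]<440 and s[1][1]<320],axis=0))[:,::-1].astype('int32')
k=np.zeros((480,640),'uint8'); cv2.fillConvexPoly(k,cv2.convexHull(p),1); w=fitwing(C,k,(.568,.217,(-.8,-1.0,-1.15))); print(w,'clamp ~',1.4-(w[0][2]+1.006))
a=im.astype(int); b=((a[...,2]>a[...,0]+25)&(a[...,2]>40)).astype('uint8'); n,l,s,c=cv2.connectedComponentsWithStats(b); i=[j for j in range(1,n) if s[j,4]>150]; print('blue',s[i],c[i]); print('pred',proj(C,[[.621,.13,.022],[.653,.13,.022],[.589,.13,.022],[.621,.162,.022],[.621,.098,.022]]))
E
```

```text
13.0 [0.5682 0.2161 0.1491] [ 0.5286  0.5152  0.1163  1.1911 -0.3487  1.6033] 0.004367198694010523 [-0.6179 -0.1427  0.5019] 0.034350765904155256
[[-0.4514  0.8785  0.1567]
 [ 0.8242  0.4777 -0.3042]
 [-0.3421 -0.0082 -0.9396]]
to go, units [0.6941 0.0221 1.8559]
[(array([309, 156,  20,  46, 736], dtype=int32), array([318.5584, 178.1427])), (array([314, 210,  15,  23, 291], dtype=int32), array([321.4021, 221.6598]))]
(array([ 0.5682,  0.216 , -1.013 ]), np.float64(0.10640184429863453)) clamp ~ 1.40703047032363
blue [[ 291  251   72   59 1283]
 [ 544  300   77   49 1209]] [[327.4341 277.5776]
 [569.2101 324.6071]]
pred [[326.4385 284.5938]
 [357.2498 297.04  ]
 [293.7721 271.3834]
 [345.1579 260.0549]
 [309.6647 306.5695]]
```

The clamp reads about 1.40 rad and the carrier still shows where a seated disc should be. The hand is clear, so I'm handing the job in.

```bash
python3 -c "
from workcell import bot
print(bot.job_done())"
```

```text
the job is handed in; nothing more can be done
None
```

I handed the job in at about 13 s: the carrier is seated flat in the pocket (measured top at z ≈ 22 mm, about 1.5 mm off centre), and the wing knob is at its stop (about 1.40 rad) with the hand clear; the judge returned no verdict.

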